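# Top up the leaning capsule dispenser to its level clip

### The arm

A 6-joint arm with a two-finger parallel gripper is mounted at the origin on the work surface. World frame = base frame: x ahead of the robot, y to its left, z up, the work surface at z = 0. Lengths are in m, angles in rad, forces in N, time in s.
With the tool pointing down it reaches from about 0.4 to 0.925 m from the base axis. Payload 3.4 kg.
Tool frame: the origin (TCP) lies at the very end of the fingers, on their centre line; the grasp point (between the pads) lies 19 mm behind it; z points along the fingers, y is the line along which they close (so a half turn about z gives the same grasp; the last joint's range is limited). The gripper opens to 85 mm and grips with 20 to 120 N. Pads are 22 mm wide; open, the fingers measure 114 mm over their backs; the gripper's body (76 mm by 85 mm) begins 54 mm behind the grasp point. The pads swing forward as they close: fully open they stand 13 mm farther back than shut.
Start: joints at [1.121, 0.307, 1.506, -0, 1.328, -0.073], TCP at [0.212, 0.535, 0.231] pointing down, gripper open.
Joint ranges: [-3.12, 3.12], [-1.05, 2.28], [0.14, 2.33], [-1.42, 4.57], [0.1, 2.73], [-2.68, 2.68]. Speed limits (rad/s): [2.57, 2.57, 3.14, 3.14, 3.14, 3.14].

### API

Orientations are given as a unit quaternion [w, x, y, z].
In Python, from cell import status, optics, job, finder gives the robot as it stands.
- The arm moves only by the tool step_arm, never from a script. Its arguments are lists of equal length, an entry for each row: "linear": the shift along the tool's x, y, z each as a share of 0.02 m, from -1 to 1, a list of three; "rotation": the turn, a rotation vector about the tool's x, y, z each as a share of 0.08 rad, from -1 to 1, a list of three; "grip": the opening, from 0 (shut) to 1 (fully open). In form: {"linear": [[x, y, z], ...], "rotation": [[ax, ay, az], ...], "grip": [grip, ...]}. A call has 1 to 12 rows; each row shifts and turns the commanded pose from where the row before left it, along the tool's axes as they then stand; what a row does not reach is not made up. A row lasts 1/10 s, in which the tool goes at most 50 mm and 8.59 degrees, less where a joint would pass 70% of its speed; a pose out of reach is approached as far as the arm can. A call with a number of a shift or a turn outside -1 to 1 is refused whole. A call with a gripper value outside its range is refused whole. The fingers move at their own pace and stop on an object; "grip_force" is the grip in N (left out, the last holds). Time passes only in rows, so rows that do not move let the fingers close. It gives the time, the measured TCP pose, the force, the opening and the grip force at its end, in the units of the state.
- status.observe(): the state, without advancing time (a new reading comes with each control period).
- optics.capture(name): name is "side" or "top"; returns the picture (480x640x3 uint8, red, green, blue); there is no depth.
- optics.camera_info(name): a dict with "K" (3x3 intrinsics, pixels), "extrinsics" (4x4, takes a point from world to camera coordinates). Camera axes: x right, y down, z forward; pixel columns grow to the right and rows downward; lengths in m; the calibration is good to about 2 mm. A picture is of the moment at which its call begins. camera_info takes no time and is no camera call.
- job.finish_job(): hands the job in; it is judged then, once.
Trained networks look in the newest picture that a camera, given by its name, has taken for a name from the list of things; names that differ only in an ending like _2 or _b are one class to them, and where a whole thing is asked for, a point or a joint stands for the part that bears it (a point fixed in the world has none). Each returns a list of dicts, best first, with "confidence" (0 to 1); they miss things now and then, are a little off and sometimes report something else, mostly with a low value. They report only what shows in the picture. A call takes as long as a camera call. They do not tell look-alikes from the thing itself.
- finder.look_for(camera, thing): "box" ([centre column, centre row, width, height] as shares, 0 to 1, of the picture: columns of its width, rows of its height, round what is visible of it).
- finder.place_of(camera, thing): "location" ([column, row] as shares, 0 to 1, of the picture: columns of its width, rows of its height: a listed point, or the origin of a listed thing).
The state is a dict: "t": time; "joint_positions": joint angles; "qvel": joint speeds; "joint_efforts": joint torques, N m; "eef_pos": TCP position; "orientation": TCP orientation; "force": force on the tool from outside, world axes, zero at the start; "torque": the same for the moment, N m; "finger_gap": opening from 0.0 (shut) to 1.0 (fully open); "grip_force": force on a finger pad.
Only numpy, scipy, OpenCV 4.12 (cv2) and the standard library are available. Lean on these libraries where they do the work, as an engineer would, in place of code of your own. Each camera call takes 0.05 s, during which the arm holds its last target. There are 200 camera calls.

### The job

Top up the leaning coffee-capsule dispenser with flat capsules from the tray: stack them face to face in its tube, on those already there, until the top of the stack first reaches the black level clip, or passes it by less than one capsule. Leave the capsules you do not need on the tray, do not shift the clip, and leave the two domed capsules and the other things on the counter where they are.

Things in the scene. Friction and masses are not known exactly. Their poses are not given: they have to be found in the camera images.
- seat (a point): Floor of the dispenser's tube, at its centre: the lowest capsule lies on it, 50 mm above the counter. z points up the middle of the bore, which leans 30 degrees from vertical, mouth away from the robot and to its right; x points across the bore, slanting up; y is level. Capsules go in square to the bore. The dispenser is heavy and does not move
- mouth (a point): Centre of the tube's mouth, 88 mm up from the seat, same axes; above it the walls flare out for 11 mm more. The tube is open-sided, bore 52 mm, polished so capsules slide: a white trough on its lower, -x side, two clear rails at x +20, y +-17 mm, walls 3 mm. Openings 30 mm wide all along +y and -y let fingers that hold a capsule along y pass beside the stack; a slot to +x shows it
- mark (a point): The level clip, a black cross bar 4 mm thick and 50 mm long that straddles the two clear rails on the upper side of the tube, held by friction (8 N); this point is the middle of the bar, 33.5 mm from the bore's axis in the seat's +x. Its z in the seat's frame is the height to which the stack is to reach: 53 to 77 mm, set differently each time
- clip (a joint): Position of the level clip along the tube (m): the bar stands 0.053 + this value above the seat, along the bore
- old1_mid (a point): lowest capsule already in the tube, the same kind as those on the tray (50 mm across, 16 mm thick); this point is its centre, 8 mm above the seat, z along its axis
- old2_mid (a point): second capsule already in the tube, on top of the first; the same kind; this point is its centre, 24 mm above the seat, so the stack at first is 32 mm high
- pod1_mid (a point): flat round coffee capsule lying loose on the dark tray, aluminium drum 50 mm across and 16 mm thick, about 20 g, either way up is the same; this point is its centre, half-way up, z along its axis. The four on the tray are alike; any may be used
- pod2_mid (a point): flat round coffee capsule lying loose on the dark tray, aluminium drum 50 mm across and 16 mm thick, about 20 g, either way up is the same; this point is its centre, half-way up, z along its axis. The four on the tray are alike; any may be used
- pod3_mid (a point): flat round coffee capsule lying loose on the dark tray, aluminium drum 50 mm across and 16 mm thick, about 20 g, either way up is the same; this point is its centre, half-way up, z along its axis. The four on the tray are alike; any may be used
- pod4_mid (a point): flat round coffee capsule lying loose on the dark tray, aluminium drum 50 mm across and 16 mm thick, about 20 g, either way up is the same; this point is its centre, half-way up, z along its axis. The four on the tray are alike; any may be used
- tray: dark square serving tray, 250 mm a side with a rim 14 mm high, fixed; origin at the centre of its underside, floor 4 mm above the counter; x and y along its sides. The flat and domed capsules stand on it in three rows (70 mm apart in x) of two (110 mm apart in y), in any order, each up to 8 mm off
- dome1: domed aluminium capsule of another system, 56 mm across its flange and 34 mm high, standing on the tray; origin at the centre of its underside; not to be used
- dome2: another domed capsule like the first; not to be used
- glass_lid: glass jar lid, 82 mm across, 23 mm high with its knob, lying on the counter; origin under its centre; a bystander
- teaspoon: steel teaspoon 140 mm long, lying on the counter; origin near its middle; a bystander
Things that resemble listed ones, but are neither listed nor needed, are in the scene too. Leave any pink look-alike of the part that bears pod1_mid alone.

How it is judged:
By the outcome, as a careful person would: the job done as asked, in the order asked, and still so for the second after the job is handed in, with the robot touching nothing.
It also fails if it takes over 72 s, if anything falls off the work surface, if the arm or the gripper's body presses on something with over 40 N, if the wrist force passes 120 N, or if a joint passes its speed limit or range.

## Working session

There is one attempt and no reset: what is moved stays moved. The work goes in short steps, Python scripts to look and compute and a tool call to move; the robot and the scene stay as the last step left them, time stands still between calls to the robot, and variables do not carry over. Pictures are saved under pics/ and viewed, at most 10 in all, crops included, and the job is handed in when it is done.

Besides the shell and the picture viewer there is one more tool, called after "Request:" by a JSON object that holds its "fn" and its "kwargs", one argument or row to a line. step_arm: Moves the arm, as the interface text tells. Its arguments: {"type":"object","properties":{"linear":{"type":"array","items":{"type":"array","items":{"type":"number","minimum":-1,"maximum":1}}},"rotation":{"type":"array","items":{"type":"array","items":{"type":"number","minimum":-1,"maximum":1}}},"grip":{"type":"array","items":{"type":"number"}},"grip_force":{"type":"number"}},"required":["linear","rotation","grip"]}

```bash
mkdir -p pics
cat > h.py <<'E'
import numpy as np, cv2
from cell import status, optics, job, finder
def P(c):
    i=optics.camera_info(c); return np.array(i["K"]),np.array(i["extrinsics"])
def ray(c,loc):
    K,E=P(c); R,t=E[:3,:3],E[:3,3]
    d=R.T@np.linalg.inv(K)@np.array([loc[0]*640,loc[1]*480,1]); return -R.T@t,d/np.linalg.norm(d)
def onz(c,loc,z):
    o,d=ray(c,loc); return o+d*(z-o[2])/d[2]
def tri(l1,l2):
    A=np.zeros((3,3));b=np.zeros(3)
    for c,l in (("side",l1),("top",l2)):
        o,d=ray(c,l);M=np.eye(3)-np.outer(d,d);A+=M;b+=M@o
    return np.linalg.solve(A,b)
def proj(c,p):
    K,E=P(c); q=K@(E[:3,:3]@np.array(p)+E[:3,3]); return q[:2]/q[2]
E
python3 - <<'E'
from h import *
np.set_printoptions(precision=4,suppress=True)
for c in("side","top"):
    im=optics.capture(c); cv2.imwrite(f"pics/{c}0.png",im[:,:,::-1])
    K,E=P(c); print(c,K[0,0],-E[:3,:3].T@E[:3,3])
    for n in("seat","mouth","mark","old1_mid","old2_mid","pod1_mid","dome1","tray","glass_lid","teaspoon"):
        for r in finder.place_of(c,n)[:8]:
            l=r["location"]; print(c,n,round(r["confidence"],2),np.array(l)*[640,480],onz(c,l,.012)[:2])
print(status.observe())
E
```

```text
side 435.0998609792206 [0.5325 0.6474 0.6309]
side seat 0.79 [363.008 405.984] [0.5038 0.2202]
side mouth 0.82 [354.368 351.12 ] [0.5219 0.1073]
side mouth 0.6 [367.424 370.704] [0.4976 0.1491]
side old1_mid 0.81 [367.68  407.616] [0.4963 0.2224]
side old1_mid 0.7 [362.496 393.312] [0.5052 0.1963]
side old1_mid 0.64 [310.016 270.096] [ 0.6309 -0.1195]
side old2_mid 0.73 [364.288 391.392] [0.5023 0.1922]
side old2_mid 0.31 [370.624 373.824] [0.492  0.1552]
side pod1_mid 0.61 [320.384 211.2  ] [ 0.6334 -0.38  ]
side pod1_mid 0.6 [351.872 240.816] [ 0.5411 -0.2461]
side pod1_mid 0.52 [353.408 212.112] [ 0.5426 -0.3849]
side pod1_mid 0.48 [366.016 196.512] [ 0.5094 -0.4769]
side dome1 0.9 [324.224 240.096] [ 0.6099 -0.2419]
side dome1 0.88 [310.592 268.32 ] [ 0.6304 -0.126 ]
side tray 0.84 [346.176 256.608] [ 0.5518 -0.1791]
side glass_lid 0.72 [382.72  243.696] [ 0.4647 -0.2416]
side glass_lid 0.6 [230.4 316.8] [0.7708 0.0445]
side teaspoon 0.66 [404.288 216.576] [ 0.4044 -0.3762]
top 474.51602306961087 [ 0.391  -0.0928  1.1279]
top seat 0.9 [166.08  292.992] [0.501  0.2627]
top mouth 0
[... 503 characters left out ...]
251]
top dome1 0.5 [264.192 182.016] [0.7699 0.0339]
top tray 0.72 [356.032 269.28 ] [ 0.5494 -0.185 ]
top glass_lid 0.67 [263.616 183.12 ] [0.7671 0.0353]
top teaspoon 0.72 [440.896 329.52 ] [ 0.4054 -0.3768]
{'t': 1.1, 'joint_positions': array([ 1.1205,  0.3068,  1.5064,  0.    ,  1.3284, -0.0735]), 'qvel': array([-0.0002,  0.0013, -0.0003, -0.0011,  0.0008, -0.0004]), 'joint_efforts': array([ -0.0009, -45.7504, -25.2334,   0.    ,   0.0006,  -0.    ]), 'eef_pos': array([0.2116, 0.5347, 0.2313]), 'orientation': array([0.    , 0.1873, 0.9823, 0.    ]), 'force': array([0.1914, 0.0183, 0.5848]), 'torque': array([ 0.0095,  0.0262, -0.0139]), 'grip_force': 0.0, 'finger_gap': 1.0015768084038073}
```

View pics/top0.png

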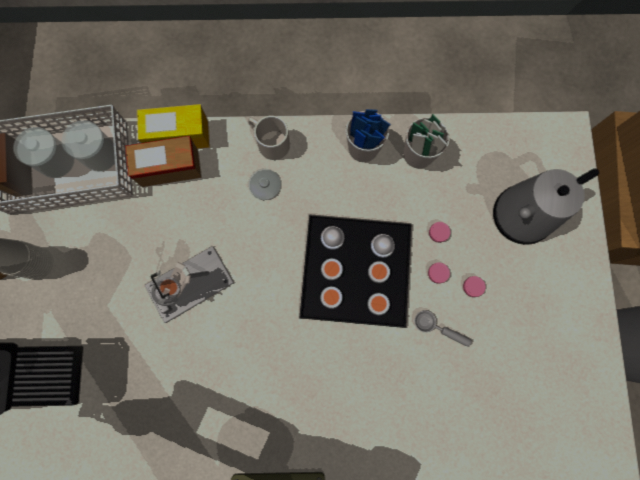

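View pics/side0.png

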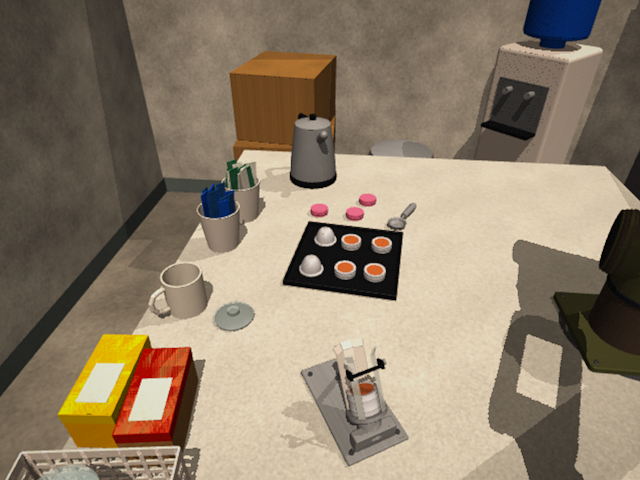

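The top view shows the four flat orange-lidded capsules at (331,269), (378,272), (331,297) and (378,303). They could be confused with the domes at (332,237) and (382,245), or the pink look-alikes at (440,232), (439,272) and (475,287). By the description I choose the orange-lidded ones. The dispenser is near (170,285).

Run:
```python
from h import *
t=cv2.imread("pics/top0.png");s=cv2.imread("pics/side0.png")
a=cv2.resize(t[240:325,135:240],None,fx=4,fy=4,interpolation=2)
b=cv2.resize(s[330:465,295:410],None,fx=4,fy=4,interpolation=2)
c=cv2.resize(t[210:330,298:415],None,fx=1.6,fy=1.6)
H=np.zeros((540,890,3),np.uint8);H[:340,:420]=a;H[:540,425:885]=b;H[345:345+c.shape[0],:c.shape[1]]=c
cv2.imwrite("pics/crop0.png",H[:,:,:] if 0 else cv2.resize(H,(800,485)))
# pods by colour
for n,im,hw in(("top",t,0),("side",s,0)):
    hsv=cv2.cvtColor(im,cv2.COLOR_BGR2HSV);m=cv2.inRange(hsv,(3,130,90),(16,255,255))
    k,l,st,ce=cv2.connectedComponentsWithStats(m)
    for i in range(1,k):
        if 30<st[i,4]<600: print(n,ce[i].round(1),st[i,4],onz(n,(ce[i]+.5)/[640,480],.020)[:2].round(4))
# tray corners angle
hsv=cv2.cvtColor(t,cv2.COLOR_BGR2HSV);m=(t.max(2)<40).astype(np.uint8);k,l,st,ce=cv2.connectedComponentsWithStats(m)
for i in range(1,k):
    if 270<st[i,0]<320 and st[i,4]>3000: print(st[i]);r=cv2.minAreaRect(np.argwhere(l==i)[:,::-1].astype(np.float32));print(r,[onz("top",q/[640,480],.014)[:2].round(3) for q in cv2.boxPoints(r)])
```

```text
top [621.8 116.8] 163 [ 0.9223 -0.8675]
top [331.4 268.5] 161 [ 0.55   -0.1275]
top [378.8 271.4] 162 [ 0.5412 -0.2388]
top [169.4 287.3] 100 [0.5121 0.2519]
top [331.  296.7] 166 [ 0.4837 -0.125 ]
top [378.4 303.4] 166 [ 0.4662 -0.2348]
side [332.6 125.4] 57 [ 0.6475 -1.0214]
side [350.7 239.4] 92 [ 0.5428 -0.2384]
side [381.5 242.3] 91 [ 0.4673 -0.234 ]
side [344.9 267. ] 114 [ 0.5511 -0.1271]
side [374.4 269.6] 121 [ 0.4848 -0.1248]
side [365.6 388. ] 131 [0.4998 0.1921]
[ 300  216  111  111 8039]
((356.86962890625, 270.74957275390625), (105.47154235839844, 102.61277770996094), 4.969740867614746) [array([ 0.439, -0.051]), array([ 0.684, -0.075]), array([ 0.656, -0.328]), array([ 0.414, -0.294])]
```

View pics/crop0.png

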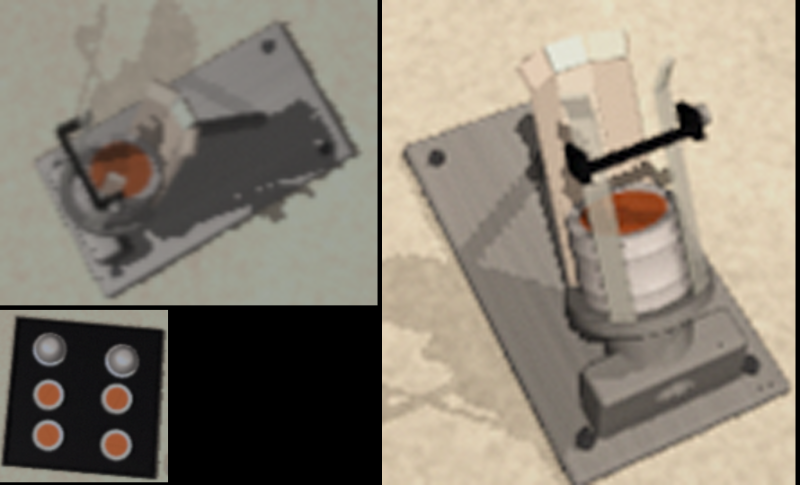

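The crop confirms four orange-lidded flat capsules and two domes on the tray. In the tube, the lid of the upper capsule is at about (169,287) in the top view. The black bar runs from about (350,377) to (381,363) in the side view. Next I fit the dispenser pose.

```bash
cat > fit.py <<'E'
from h import *
from scipy.optimize import least_squares
np.set_printoptions(precision=4,suppress=True)
def axes(f):
    z=np.array([.5*np.cos(f),.5*np.sin(f),np.sqrt(.75)]);x=np.array([-np.sqrt(.75)*np.cos(f),-np.sqrt(.75)*np.sin(f),.5])
    return np.c_[x,np.cross(z,x),z]
if __name__=="__main__":
    f0=[]
    for a,b in(((35,160),(280,22)),((110,298),(358,152))):
        q=[onz("top",(np.array(p)/3.596+[135,240])/[640,480],.01) for p in(a,b)];d=q[1]-q[0];f0.append(np.arctan2(d[1],d[0]))
    print("phi plate",np.degrees(f0))
    for n,(x0,x1,y0,y1) in(("top",(145,175,265,305)),("side",(345,388,355,385))):
        g=cv2.imread(f"pics/{n}0.png").max(2)[y0:y1,x0:x1]
        k,l,st,ce=cv2.connectedComponentsWithStats((g<55).astype(np.uint8))
        for i in range(1,k):
            if st[i,4]>8:
                q=np.argwhere(l==i)[:,::-1]+[x0,y0];print(n,st[i,4],q[q[:,0].argmin()],q[q[:,0].argmax()],q[q[:,1].argmin()],q[q[:,1].argmax()])
    lt,ls=np.array([169.9,287.8]),np.array([366.1,388.5])
    print("lid tri",tri(ls/[640,480],lt/[640,480]))
    bs=[(350.1,376.9),(380.9,363.6)]; bt=[(153.7,276.5),(162.7,297.5)]
    def res(v):
        A=axes(v[2]);s=np.array([v[0],v[1],.05]);r=[]
        L=s+A@[0,0,.032];r+=[*(proj("top",L)-lt)*.5,*(proj("side",L)-ls)]
        e=[s+A@[.0335,y,v[3]] for y in(-.025,.025)]
        for c,b in(("side",bs),("top",bt)):
            pp=[proj(c,q) for q in e]; b=np.array(b)
            if np.dot(pp[1]-pp[0],b[1]-b[0])<0:b=b[::-1]
            for p,q in zip(pp,b): r+=[*(p-q)*(1 if c=="side" else .5)]
        r.append((v[2]-np.mean(f0))*40)
        return r
    o=least_squares(res,[.5,.25,np.mean(f0),.065],loss="soft_l1");print(o.x,np.degrees(o.x[2]),np.array(res(o.x)))
    A=axes(o.x[2]);s=np.array([*o.x[:2],.05])
    for n,p in(("seat",s),("mouth",s+A@[0,0,.088])): print(n,p,proj("side",p),proj("top",p))
    for c in("side","top"):
        im=cv2.imread(f"pics/{c}0.png");big=cv2.resize(im,None,fx=4,fy=4,interpolation=2)
        D=lambda p,col:cv2.circle(big,tuple(int(v) for v in (proj(c,s+A@np.array(p)))*4),2,col,-1)
        for a in np.linspace(0,6.28,40):
            D([.026*np.cos(a),.026*np.sin(a),.088],(0,255,0));D([.025*np.cos(a),.025*np.sin(a),.032],(255,0,0));D([.025*np.cos(a),.025*np.sin(a),0],(255,255,0))
        for y in np.linspace(-.025,.025,20):D([.0335,y,o.x[3]],(0,0,255))
        if c=="side":B=big[330*4:465*4,295*4:410*4]
        else:T=big[960:1300,540:960]
    H=np.zeros((540,800,3),np.uint8);H[:340,:340]=T[:,:340];H[:,340:]=B;cv2.imwrite("pics/fit.png",H)
E
python3 fit.py
```

```text
phi plate [-60.506  -59.9006]
top 59 [151 276] [168 294] [154 274] [162 297]
side 179 [346 370] [383 362] [377 359] [350 380]
lid tri [0.5044 0.2343 0.077 ]
[ 0.5013  0.2496 -1.0472  0.0732] -60.00291347559309 [-0.3939 -0.7649 -4.3324 -0.0328  1.0508 -0.9395  1.1446  0.6161 -0.6198
 -0.4762  0.3193 -0.8144  0.1399]
seat [0.5013 0.2496 0.05  ] [365.7807 408.0886] [166.6042 291.2029]
mouth [0.5233 0.2115 0.1262] [354.617  353.5055] [173.8073 277.036 ]
```

View pics/fit.png

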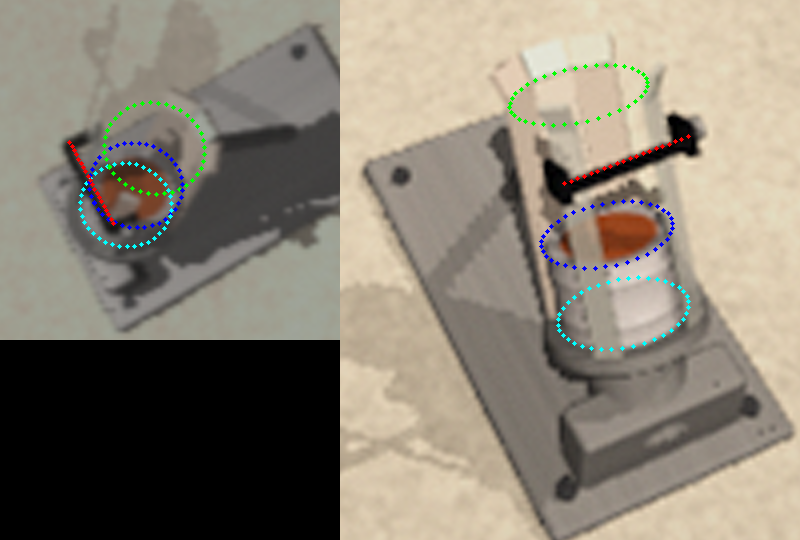

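The overlay fits: the drawn lid, bar and seat ring lie on the real ones, with a few pixels of error. The mark is at about 73 mm, so the stack has to reach 80 mm, which takes 3 capsules. I'll use p3, p4 and p1.

```bash
cat > plan.py <<'E'
from fit import *
from scipy.spatial.transform import Rotation as Ro
import sys
S=np.array([.5013,.2496,.05]);A=axes(np.radians(-60))
PODS={1:(.5507,-.1271),2:(.542,-.2386),3:(.4843,-.1249),4:(.4668,-.2344)}
def down(yaw):
    y=np.array([np.cos(yaw),np.sin(yaw),0]);z=np.array([0,0,-1.]);return np.c_[np.cross(y,z),y,z]
RT=down(np.radians(84)); z=-A[:,2]; y=A[:,1]*np.sign(A[0,1]); RB=np.c_[np.cross(y,z),y,z]
def tube(h,dx=0,dy=0): return S+A@[dx,dy,h],RB      # TCP at height h above seat
def pod(i,zz): return np.array([*PODS[i],zz]),RT
def steps(*targets,start=None):
    o=status.observe() if start is None else None
    p,R=start or (o["eef_pos"],Ro.from_quat(np.roll(o["orientation"],-1)).as_matrix())
    if o: print("now",p,"grip",o["finger_gap"],"F",o["force"],"t",o["t"])
    for q,Q in targets:
        rv=Ro.from_matrix(R.T@Q).as_rotvec()
        for n in range(max(1,int(np.ceil(np.abs(rv).max()/.08))),200):
            E=[R@Ro.from_rotvec(rv*k/n).as_matrix() for k in range(n)]
            v=np.linalg.solve(sum(E),q-p)
            if np.abs(v).max()<=.02:break
        mid=p+sum(E[:n//2])@v if n>1 else p
        print(n,"rows lin",(v/.02).round(3),"rot",(rv/n/.08).round(3),"mid",mid.round(3),"end",q.round(3)); p,R=q,Q
E
python3 - <<'E'
from plan import *
print(A)
steps((np.array([.43,.2,.2]),down(np.radians(76))),pod(3,.1),pod(3,.006))
E
```

```text
[[-0.433 -0.866  0.25 ]
 [ 0.75  -0.5   -0.433]
 [ 0.5   -0.     0.866]]
now [0.2116 0.5347 0.2313] grip 1.0015768084038073 F [0.1914 0.0183 0.5848] t 1.1
16 rows lin [-0.973 -0.784  0.098] rot [ 0.    -0.    -0.103] mid [0.315 0.364 0.216] end [0.43 0.2  0.2 ]
16 rows lin [-0.348 -0.97   0.312] rot [ 0.     0.    -0.109] mid [0.451 0.037 0.15 ] end [ 0.484 -0.125  0.1  ]
5 rows lin [-0.    0.    0.94] rot [0. 0. 0.] mid [ 0.484 -0.125  0.062] end [ 0.484 -0.125  0.006]
```

Request:
{"fn": "step_arm", "kwargs": {
  "linear": [
    [-0.973, -0.784, 0.098],
    [-0.973, -0.784, 0.098],
    [-0.973, -0.784, 0.098],
    [-0.973, -0.784, 0.098],
    [-0.973, -0.784, 0.098],
    [-0.973, -0.784, 0.098],
    [-0.973, -0.784, 0.098],
    [-0.973, -0.784, 0.098],
    [-0.973, -0.784, 0.098],
    [-0.973, -0.784, 0.098],
    [-0.973, -0.784, 0.098],
    [-0.973, -0.784, 0.098]
  ],
  "rotation": [
    [0, 0, -0.103],
    [0, 0, -0.103],
    [0, 0, -0.103],
    [0, 0, -0.103],
    [0, 0, -0.103],
    [0, 0, -0.103],
    [0, 0, -0.103],
    [0, 0, -0.103],
    [0, 0, -0.103],
    [0, 0, -0.103],
    [0, 0, -0.103],
    [0, 0, -0.103]
  ],
  "grip": [0.85, 0.85, 0.85, 0.85, 0.85, 0.85, 0.85, 0.85, 0.85, 0.85, 0.85, 0.85],
  "grip_force": 25
}}

```text
t: 2.3
eef_pos: [0.3716, 0.28, 0.2079]
orientation: [0.0, 0.138, 0.99, 0.0]
force: [0.6, -0.5, 0.6]
finger_gap: 0.85
grip_force: 0.0
```

Request:
{"fn": "step_arm", "kwargs": {
  "linear": [
    [-0.973, -0.784, 0.098],
    [-0.973, -0.784, 0.098],
    [-0.973, -0.784, 0.098],
    [-0.973, -0.784, 0.098],
    [-0.348, -0.97, 0.312],
    [-0.348, -0.97, 0.312],
    [-0.348, -0.97, 0.312],
    [-0.348, -0.97, 0.312],
    [-0.348, -0.97, 0.312],
    [-0.348, -0.97, 0.312],
    [-0.348, -0.97, 0.312],
    [-0.348, -0.97, 0.312]
  ],
  "rotation": [
    [0, 0, -0.103],
    [0, 0, -0.103],
    [0, 0, -0.103],
    [0, 0, -0.103],
    [0, 0, -0.109],
    [0, 0, -0.109],
    [0, 0, -0.109],
    [0, 0, -0.109],
    [0, 0, -0.109],
    [0, 0, -0.109],
    [0, 0, -0.109],
    [0, 0, -0.109]
  ],
  "grip": [0.85, 0.85, 0.85, 0.85, 0.85, 0.85, 0.85, 0.85, 0.85, 0.85, 0.85, 0.85]
}}

```text
t: 3.5
eef_pos: [0.4514, 0.0356, 0.15]
orientation: [0.0, 0.087, 0.996, 0.0]
force: [0.7, -0.3, 0.2]
finger_gap: 0.846
grip_force: 0.0
```

Request:
{"fn": "step_arm", "kwargs": {
  "linear": [
    [-0.348, -0.97, 0.312],
    [-0.348, -0.97, 0.312],
    [-0.348, -0.97, 0.312],
    [-0.348, -0.97, 0.312],
    [-0.348, -0.97, 0.312],
    [-0.348, -0.97, 0.312],
    [-0.348, -0.97, 0.312],
    [-0.348, -0.97, 0.312],
    [0, 0, 0],
    [0, 0, 0]
  ],
  "rotation": [
    [0, 0, -0.109],
    [0, 0, -0.109],
    [0, 0, -0.109],
    [0, 0, -0.109],
    [0, 0, -0.109],
    [0, 0, -0.109],
    [0, 0, -0.109],
    [0, 0, -0.109],
    [0, 0, 0],
    [0, 0, 0]
  ],
  "grip": [0.85, 0.85, 0.85, 0.85, 0.85, 0.85, 0.85, 0.85, 0.85, 0.85]
}}

```text
t: 4.5
eef_pos: [0.4837, -0.1251, 0.1]
orientation: [-0.0, 0.053, 0.999, 0.0]
force: [-0.9, -0.2, -0.4]
finger_gap: 0.849
grip_force: 0.0
```

Run:
```python
from plan import *
steps(pod(3,.006))
o=status.observe();print(o["orientation"],o["joint_positions"])
im=optics.capture("side");cv2.imwrite("pics/s1.png",cv2.resize(im[150:330,250:450,::-1],None,fx=3,fy=3,interpolation=2))
```

```text
now [ 0.4837 -0.1251  0.1   ] grip 0.8487161938923099 F [-0.8879 -0.2346 -0.4037] t 4.5
5 rows lin [-0.006  0.003  0.94 ] rot [ 0.001 -0.002 -0.005] mid [ 0.484 -0.125  0.062] end [ 0.484 -0.125  0.006]
[-0.0003  0.0534  0.9986  0.0003] [-0.338   0.3473  1.8362  0.0005  0.9589 -1.8022]
```

View pics/s1.png

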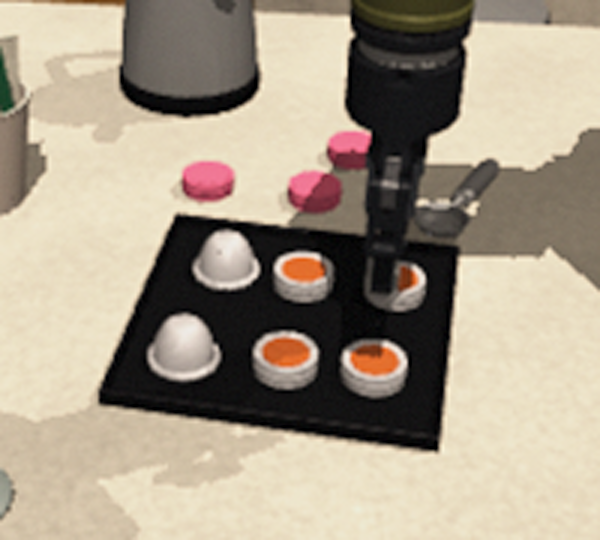

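The picture shows the gripper over p3 (crop (375,360)), in line with it and clear of its neighbours. I'll descend and grip.

Request:
{"fn": "step_arm", "kwargs": {
  "linear": [
    [0, 0, 0.92],
    [0, 0, 0.92],
    [0, 0, 0.92],
    [0, 0, 0.92],
    [0, 0, 0.92],
    [0, 0, 0],
    [0, 0, 0],
    [0, 0, 0],
    [0, 0, 0],
    [0, 0, 0],
    [0, 0, 0]
  ],
  "rotation": [
    [0, 0, 0],
    [0, 0, 0],
    [0, 0, 0],
    [0, 0, 0],
    [0, 0, 0],
    [0, 0, 0],
    [0, 0, 0],
    [0, 0, 0],
    [0, 0, 0],
    [0, 0, 0],
    [0, 0, 0]
  ],
  "grip": [0.85, 0.85, 0.85, 0.85, 0.85, 0.85, 0.5, 0.4, 0.4, 0.4, 0.4],
  "grip_force": 25
}}

```text
t: 5.65
eef_pos: [0.4846, -0.1251, 0.0092]
orientation: [0.001, 0.053, 0.999, -0.0]
force: [-0.9, 1.5, 6.3]
finger_gap: 0.564
grip_force: 26.3
```

Run:
```python
from plan import *
steps(pod(3,.10),(tube(.13)),tube(.11),tube(.036),start=(np.array([*PODS[3],.008]),RT))
print(status.observe()["force"],status.observe()["grip_force"])
```

```text
5 rows lin [-0.    0.   -0.92] rot [0. 0. 0.] mid [ 0.484 -0.125  0.045] end [ 0.484 -0.125  0.1  ]
16 rows lin [ 0.429  0.98  -0.054] rot [-0.193  0.378  0.719] mid [0.468 0.042 0.122] end [0.534 0.193 0.163]
1 rows lin [-0. -0.  1.] rot [0. 0. 0.] mid [0.534 0.193 0.163] end [0.529 0.202 0.145]
4 rows lin [-0.     0.     0.925] rot [0. 0. 0.] mid [0.52  0.218 0.113] end [0.51  0.234 0.081]
[-0.892   1.4834  6.2662] 26.330524384975433
```

Run:
```python
from plan import *
steps(pod(3,.13),tube(.155),tube(.12),start=(np.array([*PODS[3],.008]),RT))
```

```text
7 rows lin [-0.     0.    -0.871] rot [0. 0. 0.] mid [ 0.484 -0.125  0.06 ] end [ 0.484 -0.125  0.13 ]
16 rows lin [ 0.388  0.958 -0.038] rot [-0.193  0.378  0.719] mid [0.473 0.037 0.149] end [0.54  0.182 0.184]
2 rows lin [-0.     0.     0.875] rot [0. 0. 0.] mid [0.536 0.19  0.169] end [0.531 0.198 0.154]
```

Request:
{"fn": "step_arm", "kwargs": {
  "linear": [
    [0, 0, -0.871],
    [0, 0, -0.871],
    [0, 0, -0.871],
    [0, 0, -0.871],
    [0, 0, -0.871],
    [0, 0, -0.871],
    [0, 0, -0.871],
    [0.388, 0.958, -0.038],
    [0.388, 0.958, -0.038],
    [0.388, 0.958, -0.038],
    [0.388, 0.958, -0.038],
    [0.388, 0.958, -0.038]
  ],
  "rotation": [
    [0, 0, 0],
    [0, 0, 0],
    [0, 0, 0],
    [0, 0, 0],
    [0, 0, 0],
    [0, 0, 0],
    [0, 0, 0],
    [-0.193, 0.378, 0.719],
    [-0.193, 0.378, 0.719],
    [-0.193, 0.378, 0.719],
    [-0.193, 0.378, 0.719],
    [-0.193, 0.378, 0.719]
  ],
  "grip": [0.4, 0.4, 0.4, 0.4, 0.4, 0.4, 0.4, 0.4, 0.4, 0.4, 0.4, 0.4]
}}

```text
t: 6.85
eef_pos: [0.4671, -0.0232, 0.1391]
orientation: [-0.073, 0.196, 0.977, 0.042]
force: [1.1, 0.7, 0.0]
finger_gap: 0.571
grip_force: 26.0
```

Request:
{"fn": "step_arm", "kwargs": {
  "linear": [
    [0.388, 0.958, -0.038],
    [0.388, 0.958, -0.038],
    [0.388, 0.958, -0.038],
    [0.388, 0.958, -0.038],
    [0.388, 0.958, -0.038],
    [0.388, 0.958, -0.038],
    [0.388, 0.958, -0.038],
    [0.388, 0.958, -0.038],
    [0.388, 0.958, -0.038],
    [0.388, 0.958, -0.038],
    [0.388, 0.958, -0.038],
    [0, 0, 0]
  ],
  "rotation": [
    [-0.193, 0.378, 0.719],
    [-0.193, 0.378, 0.719],
    [-0.193, 0.378, 0.719],
    [-0.193, 0.378, 0.719],
    [-0.193, 0.378, 0.719],
    [-0.193, 0.378, 0.719],
    [-0.193, 0.378, 0.719],
    [-0.193, 0.378, 0.719],
    [-0.193, 0.378, 0.719],
    [-0.193, 0.378, 0.719],
    [-0.193, 0.378, 0.719],
    [0, 0, 0]
  ],
  "grip": [0.4, 0.4, 0.4, 0.4, 0.4, 0.4, 0.4, 0.4, 0.4, 0.4, 0.4, 0.4]
}}

```text
t: 8.05
eef_pos: [0.5414, 0.1826, 0.1844]
orientation: [-0.223, 0.483, 0.836, 0.13]
force: [-0.3, -0.5, -0.5]
finger_gap: 0.571
grip_force: 26.0
```

Request:
{"fn": "step_arm", "kwargs": {
  "linear": [
    [0, 0, 0.875],
    [0, 0, 0.875],
    [0, 0, 0]
  ],
  "rotation": [
    [0, 0, 0],
    [0, 0, 0],
    [0, 0, 0]
  ],
  "grip": [0.4, 0.4, 0.4]
}}

```text
t: 8.35
eef_pos: [0.5282, 0.197, 0.1524]
orientation: [-0.226, 0.483, 0.836, 0.128]
force: [0.1, 0.2, -0.2]
finger_gap: 0.571
grip_force: 26.0
```

Run:
```python
from plan import *
steps(tube(.12))
o=status.observe();p=o["eef_pos"];print("in seat frame",A.T@(p-S))
im=optics.capture("side");cv2.imwrite("pics/side1.png",im[:,:,::-1]);t=optics.capture("top");cv2.imwrite("pics/top1.png",t[:,:,::-1])
for c in("side","top"):
  for n in("mouth","seat","pod1_mid","mark"):
    for r in finder.place_of(c,n)[:6]:
        l=np.array(r["location"])*[640,480]
        if (l[1]>320 if c=="side" else l[0]<220): print(c,n,r["confidence"],l.round(1))
  for n,q in(("seat",S),("mouth",S+A@[0,0,.088]),("tcp",p),("podc",p+A@[0,0,.003])): print(c,n,proj(c,q).round(1))
H=np.zeros((600,800,3),np.uint8)
H[:,:400]=cv2.resize(im[320:470,300:400,::-1],(400,600),interpolation=2)
H[:400,400:]=cv2.resize(t[240:320,130:210,::-1],(400,400),interpolation=2);cv2.imwrite("pics/c1.png",H)
```

```text
now [0.5282 0.197  0.1524] grip 0.5713520916283719 F [ 0.1389  0.1605 -0.2287] t 8.35
1 rows lin [-0.003  0.15  -0.09 ] rot [-0.051 -0.017 -0.009] mid [0.528 0.197 0.152] end [0.531 0.198 0.154]
in seat frame [0.0001 0.003  0.1182]
side mouth 0.87 [355.8 352.1]
side seat 0.77 [365.1 407. ]
side pod1_mid 0.74 [367.2 399.2]
side mark 0.53 [367.8 370.5]
side seat [365.8 408.1]
side mouth [354.6 353.5]
side tcp [352.5 333.7]
side podc [352.1 331.8]
top mark 0.47 [156.3 284.7]
top seat [166.6 291.2]
top mouth [173.8 277. ]
top tcp [177.2 273. ]
top podc [177.5 272.4]
```

View pics/c1.png

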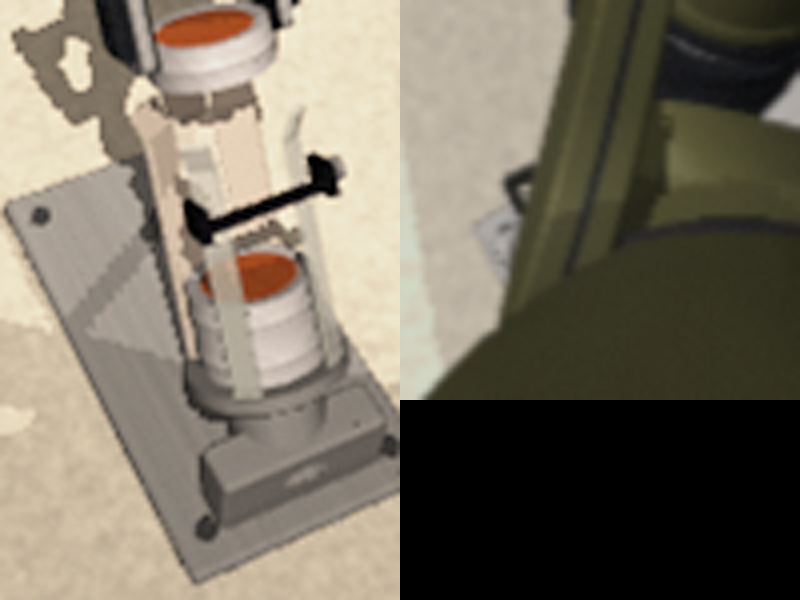

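The side view shows the held capsule above the mouth, square to the bore, with its lid at about (351,327). The stack lid is at about (362.5,389). I'll measure the sideways offset.

Run:
```python
from plan import *
im=cv2.imread("pics/side1.png");hsv=cv2.cvtColor(im,cv2.COLOR_BGR2HSV)
m=((hsv[:,:,0]<16)&(hsv[:,:,1]>95)&(hsv[:,:,2]>70)).astype(np.uint8)
for (x0,x1,y0,y1) in((330,372,318,342),(345,380,378,400)):
    q=np.argwhere(m[y0:y1,x0:x1])[:,::-1]+[x0,y0];h=cv2.convexHull(q.astype(np.int32))
    print(len(q),q.min(0),q.max(0),q.mean(0)+.5,cv2.minAreaRect(h))
p,R=status.observe()["eef_pos"],Ro.from_quat(np.roll(status.observe()["orientation"],-1)).as_matrix()
for nm,b,Rm in(("held",p-R[:,2]*.011,R),("stack",S+A@[0,0,.032],A)):
    e=np.array([proj("side",b+Rm@[.019*np.cos(a),.019*np.sin(a),0]) for a in np.linspace(0,6.28,60)]);print(nm,e.min(0),e.max(0),proj("side",b))
b=S+A@[0,0,.032]
print("px per mm x,y,z",[(proj("side",b+A[:,i]*.001)-proj("side",b)).round(2) for i in range(3)])
for r in("seat","mouth"):
    print(r,[ (np.array(q["location"])*[640,480]).round(1) for q in finder.place_of("side",r)[:1]])
```

```text
166 [338 322] [362 331] [350.8916 327.1084] ((350.0192565917969, 326.5961608886719), (7.8446455001831055, 24.514516830444336), 78.69007110595703)
153 [350 383] [373 394] [365.0359 388.8007] ((361.5, 388.5), (11.0, 23.0), 90.0)
held [336.3365 320.8909] [361.7206 330.4782] [348.9934 325.5675]
stack [349.344  382.3103] [374.3097 394.9335] [361.7836 388.4556]
px per mm x,y,z [array([0.3 , 0.24]), array([ 0.59, -0.23]), array([-0.13, -0.62])]
seat [array([365.1, 407. ])]
mouth [array([355.8, 352.1])]
```

Request:
{"fn": "step_arm", "kwargs": {
  "linear": [
    [0, 0.2, 0],
    [0, 0, 0.65],
    [0, 0, 0]
  ],
  "rotation": [
    [-0.05, -0.017, 0],
    [0, 0, 0],
    [0, 0, 0]
  ],
  "grip": [0.4, 0.4, 0.4]
}}

```text
t: 9.25
eef_pos: [0.5298, 0.2054, 0.1412]
orientation: [-0.224, 0.484, 0.836, 0.13]
force: [0.1, -0.5, -0.0]
finger_gap: 0.572
grip_force: 26.0
```

Run:
```python
from plan import *
steps(tube(.105))
o=status.observe();p=o["eef_pos"];R=Ro.from_quat(np.roll(o["orientation"],-1)).as_matrix();print("seat frame",A.T@(p-S))
im=optics.capture("side")[:,:,::-1].copy();cv2.imwrite("pics/side2.png",im)
hsv=cv2.cvtColor(im,cv2.COLOR_BGR2HSV)
m=((hsv[:,:,0]<16)&(hsv[:,:,1]>95)&(hsv[:,:,2]>70)).astype(np.uint8)
x0,x1,y0,y1=(330,375,322,352)
q=np.argwhere(m[y0:y1,x0:x1])[:,::-1]+[x0,y0];print(q.min(0),q.max(0)+1)
b=p-R[:,2]*.011
e=np.array([proj("side",b+R@[.019*np.cos(a),.019*np.sin(a),0]) for a in np.linspace(0,6.28,60)]);print(e.min(0),e.max(0))
big=cv2.resize(im[300:450,300:420],None,fx=5,fy=5,interpolation=2)
for h,r,c in((.088,.026,(0,255,0)),(.032,.025,(255,0,0))):
    for a in np.linspace(0,6.28,60): cv2.circle(big,tuple(int(v) for v in (proj("side",S+A@[r*np.cos(a),r*np.sin(a),h])-[300,300])*5),1,c,-1)
for d,c in((.011,(255,255,0)),(-.005,(255,255,0))):
    for a in np.linspace(0,6.28,60): cv2.circle(big,tuple(int(v) for v in (proj("side",p-R[:,2]*d+R@[.025*np.cos(a),.025*np.sin(a),0])-[300,300])*5),1,c,-1)
cv2.imwrite("pics/c2.png",big[:600])
```

```text
now [0.5298 0.2054 0.1412] grip 0.5717089688053757 F [ 0.0522 -0.4914 -0.0349] t 9.25
1 rows lin [-0.008 -0.129  0.013] rot [ 0.024 -0.003 -0.017] mid [0.53  0.205 0.141] end [0.528 0.204 0.141]
seat frame [ 0.0002 -0.0026  0.1053]
[337 332] [362 341]
[336.8133 331.1811] [362.1722 341.2739]
```

View pics/c2.png

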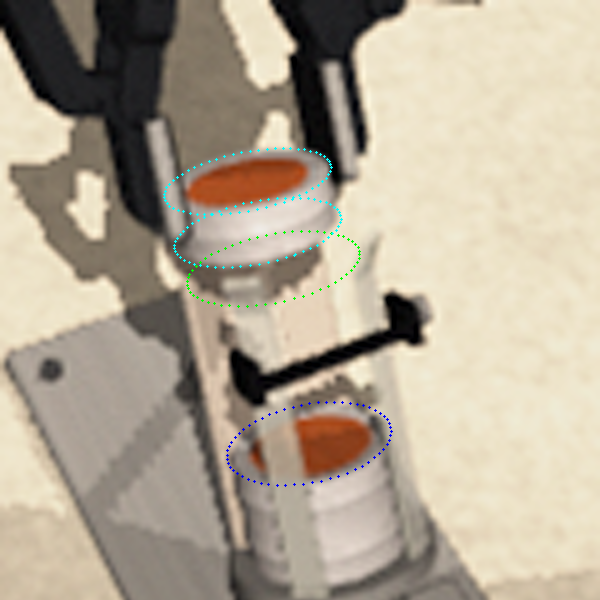

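The overlay matches the held capsule, and the stack lid is within 0.5 px. The TCP sits 2.6 mm to -y, so I'll shift it by 3 mm and enter slowly.

Request:
{"fn": "step_arm", "kwargs": {
  "linear": [
    [0, -0.15, 0],
    [0, 0, 0],
    [0, 0, 0.3],
    [0, 0, 0.3],
    [0, 0, 0.3],
    [0, 0, 0]
  ],
  "rotation": [
    [0.02, 0, -0.015],
    [0, 0, 0],
    [0, 0, 0],
    [0, 0, 0],
    [0, 0, 0],
    [0, 0, 0]
  ],
  "grip": [0.4, 0.4, 0.4, 0.4, 0.4, 0.4]
}}

```text
t: 9.9
eef_pos: [0.5232, 0.2123, 0.1272]
orientation: [-0.224, 0.483, 0.836, 0.131]
force: [-1.5, 2.1, 1.0]
finger_gap: 0.567
grip_force: 27.2
```

Run:
```python
from plan import *
steps(tube(.042));o=status.observe();print(A.T@(o["eef_pos"]-S),A.T@o["force"])
```

```text
now [0.5232 0.2123 0.1272] grip 0.5674196240460742 F [-1.5006  2.0723  1.0154] t 9.9
3 rows lin [-0.02  -0.006  0.776] rot [ 0.01  -0.005  0.003] mid [0.519 0.219 0.114] end [0.512 0.231 0.086]
[ 0.0011 -0.0003  0.0885] [ 2.7117  0.2635 -0.3931]
```

Request:
{"fn": "step_arm", "kwargs": {
  "linear": [
    [0.05, 0, 0],
    [0, 0, 0.4],
    [0, 0, 0.4],
    [0, 0, 0.4],
    [0, 0, 0]
  ],
  "rotation": [
    [0, 0, 0],
    [0, 0, 0],
    [0, 0, 0],
    [0, 0, 0],
    [0, 0, 0]
  ],
  "grip": [0.4, 0.4, 0.4, 0.4, 0.4]
}}

```text
t: 10.4
eef_pos: [0.5167, 0.223, 0.1055]
orientation: [-0.224, 0.483, 0.836, 0.13]
force: [-2.0, 2.7, 1.0]
finger_gap: 0.566
grip_force: 27.2
```

Run:
```python
from plan import *
steps(tube(.042));o=status.observe();print(A.T@(o["eef_pos"]-S),A.T@o["force"])
```

```text
now [0.5167 0.223  0.1055] grip 0.5658821428607295 F [-1.9565  2.6713  0.9806] t 10.4
2 rows lin [-0.029 -0.001  0.537] rot [ 0.007 -0.001 -0.001] mid [0.514 0.227 0.096] end [0.512 0.231 0.086]
[ 0.0011 -0.      0.0635] [ 3.341   0.3587 -0.7966]
```

Request:
{"fn": "step_arm", "kwargs": {
  "linear": [
    [0, 0, 0.35],
    [0, 0, 0.35],
    [0, 0, 0.3],
    [0, 0, 0],
    [0, 0, 0]
  ],
  "rotation": [
    [0, 0, 0],
    [0, 0, 0],
    [0, 0, 0],
    [0, 0, 0],
    [0, 0, 0]
  ],
  "grip": [0.4, 0.4, 0.4, 0.4, 0.4]
}}

```text
t: 10.9
eef_pos: [0.5123, 0.2312, 0.0891]
orientation: [-0.224, 0.483, 0.836, 0.13]
force: [-4.5, 2.5, 0.8]
finger_gap: 0.565
grip_force: 27.1
```

Run:
```python
from plan import *
steps(tube(.042));o=status.observe();print(A.T@(o["eef_pos"]-S),A.T@o["force"])
```

```text
now [0.5123 0.2312 0.0891] grip 0.56534226823016 F [-4.5331  2.5285  0.8133] t 10.9
1 rows lin [-0.049 -0.017  0.126] rot [0.024 0.005 0.002] mid [0.512 0.231 0.089] end [0.512 0.231 0.086]
[ 0.001  -0.0003  0.0445] [ 4.2659  2.6615 -1.5238]
```

Request:
{"fn": "step_arm", "kwargs": {
  "linear": [
    [0, 0, 0],
    [0, 0, 0],
    [0, 0, 0],
    [0, 0, 0]
  ],
  "rotation": [
    [0, 0, 0],
    [0, 0, 0],
    [0, 0, 0],
    [0, 0, 0]
  ],
  "grip": [0.65, 0.72, 0.75, 0.75]
}}

```text
t: 11.3
eef_pos: [0.514, 0.2306, 0.0894]
orientation: [-0.222, 0.483, 0.837, 0.131]
force: [-0.6, -0.9, 0.4]
finger_gap: 0.753
grip_force: 0.0
```

```bash
cat > shot.py <<'E'
from plan import *
n=sys.argv[1]
o=status.observe();print(A.T@(o["eef_pos"]-S),A.T@o["force"],o["t"])
im=optics.capture("side")[:,:,::-1].copy()
big=cv2.resize(im[310:450,300:420],None,fx=4,fy=4,interpolation=2)
for h,c in((.048,(255,0,0)),(.064,(0,255,0)),(.08,(0,255,255))):
    for a in np.linspace(0,6.28,50): cv2.circle(big,tuple(int(v) for v in (proj("side",S+A@[.025*np.cos(a),.025*np.sin(a),h])-[300,310])*4),1,c,-1)
cv2.imwrite(f"pics/{n}.png",big)
E
python3 shot.py d1; python3 -c "
from plan import *
steps(tube(.16),(np.array([.49,.03,.15]),RT),pod(4,.08),pod(4,.008))"
```

```text
[-0.     -0.0014  0.0456] [-0.19    0.9797  0.5961] 11.3
now [0.5137 0.2307 0.0895] grip 0.7511221343622969 F [-0.5027  0.3313 -0.33  ] t 11.35
6 rows lin [-0.002 -0.009 -0.954] rot [0.009 0.005 0.001] mid [0.527 0.205 0.139] end [0.541 0.18  0.189]
12 rows lin [-0.226 -0.671  0.074] rot [ 0.257 -0.504 -0.959] mid [0.496 0.113 0.167] end [0.49 0.03 0.15]
14 rows lin [-0.016 -0.948  0.25 ] rot [0. 0. 0.] mid [ 0.478 -0.102  0.115] end [ 0.467 -0.234  0.08 ]
4 rows lin [-0.   0.   0.9] rot [0. 0. 0.] mid [ 0.467 -0.234  0.044] end [ 0.467 -0.234  0.008]
```

View pics/d1.png

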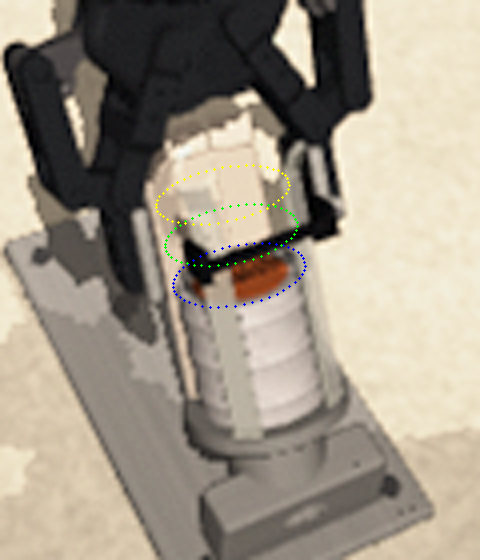

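The capsule sits squarely on the stack at the 48 mm ring, and the clip has not moved. Next is p4.

Request:
{"fn": "step_arm", "kwargs": {
  "linear": [
    [0, 0, -0.5],
    [0, 0, -0.954],
    [0, 0, -0.954],
    [0, 0, -0.954],
    [0, 0, -0.954],
    [0, 0, -0.954],
    [0, 0, -0.454],
    [-0.226, -0.671, 0.074],
    [-0.226, -0.671, 0.074],
    [-0.226, -0.671, 0.074],
    [-0.226, -0.671, 0.074],
    [-0.226, -0.671, 0.074]
  ],
  "rotation": [
    [0, 0, 0],
    [0, 0, 0],
    [0, 0, 0],
    [0, 0, 0],
    [0, 0, 0],
    [0, 0, 0],
    [0.05, 0, 0],
    [0.257, -0.504, -0.959],
    [0.257, -0.504, -0.959],
    [0.257, -0.504, -0.959],
    [0.257, -0.504, -0.959],
    [0.257, -0.504, -0.959]
  ],
  "grip": [0.75, 0.75, 0.75, 0.75, 0.75, 0.75, 0.75, 0.8, 0.85, 0.85, 0.85, 0.85]
}}

```text
t: 12.55
eef_pos: [0.5003, 0.126, 0.1704]
orientation: [-0.134, 0.312, 0.938, 0.077]
force: [-0.6, 0.4, 0.3]
finger_gap: 0.845
grip_force: 0.0
```

Request:
{"fn": "step_arm", "kwargs": {
  "linear": [
    [-0.226, -0.671, 0.074],
    [-0.226, -0.671, 0.074],
    [-0.226, -0.671, 0.074],
    [-0.226, -0.671, 0.074],
    [-0.226, -0.671, 0.074],
    [-0.226, -0.671, 0.074],
    [-0.226, -0.671, 0.074],
    [-0.016, -0.948, 0.25],
    [-0.016, -0.948, 0.25],
    [-0.016, -0.948, 0.25],
    [-0.016, -0.948, 0.25],
    [-0.016, -0.948, 0.25]
  ],
  "rotation": [
    [0.257, -0.504, -0.959],
    [0.257, -0.504, -0.959],
    [0.257, -0.504, -0.959],
    [0.257, -0.504, -0.959],
    [0.257, -0.504, -0.959],
    [0.257, -0.504, -0.959],
    [0.257, -0.504, -0.959],
    [0, 0, 0],
    [0, 0, 0],
    [0, 0, 0],
    [0, 0, 0],
    [0, 0, 0]
  ],
  "grip": [0.85, 0.85, 0.85, 0.85, 0.85, 0.85, 0.85, 0.85, 0.85, 0.85, 0.85, 0.85]
}}

```text
t: 13.75
eef_pos: [0.4817, -0.0642, 0.1255]
orientation: [0.0, 0.052, 0.999, -0.001]
force: [-0.6, 0.2, -0.8]
finger_gap: 0.852
grip_force: 0.0
```

Request:
{"fn": "step_arm", "kwargs": {
  "linear": [
    [-0.016, -0.948, 0.2],
    [-0.016, -0.948, 0.2],
    [-0.016, -0.948, 0.2],
    [-0.016, -0.948, 0.2],
    [-0.016, -0.948, 0.2],
    [-0.016, -0.948, 0.2],
    [-0.016, -0.948, 0.2],
    [-0.016, -0.948, 0.2],
    [-0.016, -0.948, 0.2],
    [0, 0, 0],
    [0, 0, 0]
  ],
  "rotation": [
    [0, 0, 0],
    [0, 0, 0],
    [0, 0, 0],
    [0, 0, 0],
    [0, 0, 0],
    [0, 0, 0],
    [0, 0, 0],
    [0, 0, 0],
    [0, 0, 0],
    [0, 0, 0],
    [0, 0, 0]
  ],
  "grip": [0.85, 0.85, 0.85, 0.85, 0.85, 0.85, 0.85, 0.85, 0.85, 0.85, 0.85]
}}

```text
t: 14.85
eef_pos: [0.4669, -0.2335, 0.0896]
orientation: [-0.0, 0.052, 0.999, -0.0]
force: [-0.2, 0.4, -0.7]
finger_gap: 0.849
grip_force: 0.0
```

```bash
python3 -c "
from plan import *
steps(pod(4,.08),pod(4,.008))"
```

```text
now [ 0.4669 -0.2335  0.0896] grip 0.8493587133957339 F [-0.2216  0.4033 -0.7092] t 14.85
1 rows lin [ 0.001 -0.043  0.481] rot [-0.007 -0.004 -0.   ] mid [ 0.467 -0.234  0.09 ] end [ 0.467 -0.234  0.08 ]
4 rows lin [-0.   0.   0.9] rot [0. 0. 0.] mid [ 0.467 -0.234  0.044] end [ 0.467 -0.234  0.008]
```

Request:
{"fn": "step_arm", "kwargs": {
  "linear": [
    [0, -0.04, 0.805],
    [0, 0, 0.805],
    [0, 0, 0.805],
    [0, 0, 0.805],
    [0, 0, 0.805],
    [0, 0, 0],
    [0, 0, 0],
    [0, 0, 0],
    [0, 0, 0],
    [0, 0, 0],
    [0, 0, 0]
  ],
  "rotation": [
    [0, 0, 0],
    [0, 0, 0],
    [0, 0, 0],
    [0, 0, 0],
    [0, 0, 0],
    [0, 0, 0],
    [0, 0, 0],
    [0, 0, 0],
    [0, 0, 0],
    [0, 0, 0],
    [0, 0, 0]
  ],
  "grip": [0.8, 0.8, 0.8, 0.8, 0.8, 0.8, 0.5, 0.4, 0.4, 0.4, 0.4]
}}

```text
t: 15.95
eef_pos: [0.4678, -0.2348, 0.01]
orientation: [0.001, 0.052, 0.999, -0.001]
force: [1.1, 0.9, 5.2]
finger_gap: 0.566
grip_force: 26.2
```

```bash
python3 -c "
from plan import *
o=status.observe();print(o['grip_force'])
steps(pod(4,.12),(np.array([.48,-.03,.15]),RT),tube(.15,.0),tube(.12,.001,.0))"
```

```text
26.160038709640503
now [ 0.4678 -0.2348  0.01  ] grip 0.5657086047859752 F [1.0613 0.9216 5.1984] t 15.95
6 rows lin [ 0.007  0.002 -0.917] rot [-0.004  0.004  0.002] mid [ 0.467 -0.235  0.065] end [ 0.467 -0.234  0.12 ]
11 rows lin [ 0.037  0.93  -0.136] rot [0. 0. 0.] mid [ 0.473 -0.141  0.134] end [ 0.48 -0.03  0.15]
12 rows lin [ 0.272  0.936 -0.023] rot [-0.257  0.504  0.959] mid [0.482 0.085 0.16 ] end [0.539 0.185 0.18 ]
2 rows lin [0.025 0.    0.75 ] rot [0. 0. 0.] mid [0.535 0.192 0.167] end [0.531 0.198 0.154]
```

Request:
{"fn": "step_arm", "kwargs": {
  "linear": [
    [0, 0, -0.917],
    [0, 0, -0.917],
    [0, 0, -0.917],
    [0, 0, -0.917],
    [0, 0, -0.917],
    [0, 0, -0.917],
    [0.037, 0.93, -0.136],
    [0.037, 0.93, -0.136],
    [0.037, 0.93, -0.136],
    [0.037, 0.93, -0.136],
    [0.037, 0.93, -0.136],
    [0.037, 0.93, -0.136]
  ],
  "rotation": [
    [0, 0, 0],
    [0, 0, 0],
    [0, 0, 0],
    [0, 0, 0],
    [0, 0, 0],
    [0, 0, 0],
    [0, 0, 0],
    [0, 0, 0],
    [0, 0, 0],
    [0, 0, 0],
    [0, 0, 0],
    [0, 0, 0]
  ],
  "grip": [0.4, 0.4, 0.4, 0.4, 0.4, 0.4, 0.4, 0.4, 0.4, 0.4, 0.4, 0.4]
}}

```text
t: 17.15
eef_pos: [0.474, -0.1222, 0.1356]
orientation: [0.0, 0.052, 0.999, -0.001]
force: [0.6, -0.2, -0.6]
finger_gap: 0.567
grip_force: 26.0
```

Request:
{"fn": "step_arm", "kwargs": {
  "linear": [
    [0.037, 0.93, -0.136],
    [0.037, 0.93, -0.136],
    [0.037, 0.93, -0.136],
    [0.037, 0.93, -0.136],
    [0.037, 0.93, -0.136],
    [0.272, 0.936, -0.023],
    [0.272, 0.936, -0.023],
    [0.272, 0.936, -0.023],
    [0.272, 0.936, -0.023],
    [0.272, 0.936, -0.023],
    [0.272, 0.936, -0.023],
    [0.272, 0.936, -0.023]
  ],
  "rotation": [
    [0, 0, 0],
    [0, 0, 0],
    [0, 0, 0],
    [0, 0, 0],
    [0, 0, 0],
    [-0.257, 0.504, 0.959],
    [-0.257, 0.504, 0.959],
    [-0.257, 0.504, 0.959],
    [-0.257, 0.504, 0.959],
    [-0.257, 0.504, 0.959],
    [-0.257, 0.504, 0.959],
    [-0.257, 0.504, 0.959]
  ],
  "grip": [0.4, 0.4, 0.4, 0.4, 0.4, 0.4, 0.4, 0.4, 0.4, 0.4, 0.4, 0.4]
}}

```text
t: 18.35
eef_pos: [0.488, 0.1045, 0.1622]
orientation: [-0.136, 0.314, 0.936, 0.078]
force: [0.1, -0.8, -0.4]
finger_gap: 0.568
grip_force: 26.0
```

Request:
{"fn": "step_arm", "kwargs": {
  "linear": [
    [0.272, 0.936, -0.023],
    [0.272, 0.936, -0.023],
    [0.272, 0.936, -0.023],
    [0.272, 0.936, -0.023],
    [0.272, 0.936, -0.023],
    [0.025, 0, 0.75],
    [0.025, 0, 0.75],
    [0, 0, 0],
    [0, 0, 0],
    [0, 0, 0]
  ],
  "rotation": [
    [-0.257, 0.504, 0.959],
    [-0.257, 0.504, 0.959],
    [-0.257, 0.504, 0.959],
    [-0.257, 0.504, 0.959],
    [-0.257, 0.504, 0.959],
    [0, 0, 0],
    [0, 0, 0],
    [0, 0, 0],
    [0, 0, 0],
    [0, 0, 0]
  ],
  "grip": [0.4, 0.4, 0.4, 0.4, 0.4, 0.4, 0.4, 0.4, 0.4, 0.4]
}}

```text
t: 19.35
eef_pos: [0.5313, 0.1981, 0.1537]
orientation: [-0.223, 0.483, 0.837, 0.129]
force: [0.2, -0.4, -0.2]
finger_gap: 0.564
grip_force: 26.0
```

```bash
cat > chk.py <<'E'
from plan import *
h=float(sys.argv[1]);steps(tube(h,.001,-.0005));o=status.observe();print(A.T@(o["eef_pos"]-S),A.T@o["force"])
E
python3 chk.py .12
```

```text
now [0.5313 0.1981 0.1537] grip 0.5638908626514623 F [ 0.2127 -0.4341 -0.2328] t 19.35
1 rows lin [ 0.037  0.015 -0.021] rot [0.003 0.025 0.011] mid [0.531 0.198 0.154] end [0.531 0.199 0.154]
[ 0.0003 -0.0002  0.1196] [-0.5341  0.0328  0.0395]
```

Request:
{"fn": "step_arm", "kwargs": {
  "linear": [
    [0.04, 0.01, 0.4],
    [0, 0, 0.4],
    [0, 0, 0.3],
    [0, 0, 0.3],
    [0, 0, 0.3],
    [0, 0, 0]
  ],
  "rotation": [
    [0, 0.02, 0.01],
    [0, 0, 0],
    [0, 0, 0],
    [0, 0, 0],
    [0, 0, 0],
    [0, 0, 0]
  ],
  "grip": [0.4, 0.4, 0.4, 0.4, 0.4, 0.4]
}}

```text
t: 19.95
eef_pos: [0.5211, 0.2143, 0.1233]
orientation: [-0.225, 0.483, 0.836, 0.129]
force: [0.5, 0.2, -0.8]
finger_gap: 0.571
grip_force: 26.0
```

```bash
python3 chk.py .06
```

```text
now [0.5211 0.2143 0.1233] grip 0.5714058273460068 F [ 0.537   0.1795 -0.8297] t 19.95
2 rows lin [-0.014  0.026  0.593] rot [-0.014 -0.009 -0.004] mid [0.519 0.219 0.113] end [0.516 0.225 0.102]
[0.0015 0.0005 0.0837] [-0.5128 -0.5548 -0.662 ]
```

Request:
{"fn": "step_arm", "kwargs": {
  "linear": [
    [0, 0.02, 0.3],
    [0, 0, 0.3],
    [0, 0, 0.3],
    [0, 0, 0.22],
    [0, 0, 0]
  ],
  "rotation": [
    [0, 0, 0],
    [0, 0, 0],
    [0, 0, 0],
    [0, 0, 0],
    [0, 0, 0]
  ],
  "grip": [0.4, 0.4, 0.4, 0.4, 0.4]
}}

```text
t: 20.45
eef_pos: [0.5161, 0.2239, 0.104]
orientation: [-0.225, 0.483, 0.836, 0.129]
force: [-0.8, 0.4, -0.3]
finger_gap: 0.568
grip_force: 26.0
```

```bash
python3 chk.py .06
```

```text
now [0.5161 0.2239 0.104 ] grip 0.5683124997700798 F [-0.804   0.4294 -0.2524] t 20.45
1 rows lin [-0.016  0.03   0.08 ] rot [-0.024 -0.01  -0.007] mid [0.516 0.224 0.104] end [0.516 0.225 0.102]
[0.0013 0.0001 0.0616] [ 0.544   0.4816 -0.6055]
```

Request:
{"fn": "step_arm", "kwargs": {
  "linear": [
    [0, 0, 0],
    [0, 0, 0],
    [0, 0, 0],
    [0, 0, 0],
    [0, 0, -0.5],
    [0, 0, -0.9],
    [0, 0, -0.9],
    [0, 0, -0.9],
    [0, 0, -0.9],
    [0, 0, -0.9]
  ],
  "rotation": [
    [0, 0, 0],
    [0, 0, 0],
    [0, 0, 0],
    [0, 0, 0],
    [0, 0, 0],
    [0, 0, 0],
    [0, 0, 0],
    [0, 0, 0],
    [0, 0, 0],
    [0, 0, 0]
  ],
  "grip": [0.65, 0.72, 0.75, 0.75, 0.75, 0.75, 0.75, 0.75, 0.75, 0.75]
}}

```text
t: 21.45
eef_pos: [0.5422, 0.1797, 0.1927]
orientation: [-0.224, 0.483, 0.837, 0.129]
force: [0.1, -0.2, 0.9]
finger_gap: 0.754
grip_force: 0.0
```

```bash
python3 shot.py d2; python3 -c "
from plan import *
steps((np.array([.50,.03,.15]),RT),pod(1,.09))"
```

```text
[ 0.0012 -0.0005  0.1641] [ 0.2214 -0.0218  0.8724] 21.45
now [0.5446 0.1788 0.195 ] grip 0.7487858706800692 F [1.0619 0.3522 1.4313] t 21.5
12 rows lin [-0.253 -0.651  0.094] rot [ 0.26  -0.499 -0.959] mid [0.502 0.111 0.169] end [0.5  0.03 0.15]
8 rows lin [-0.418 -0.943  0.375] rot [0. 0. 0.] mid [ 0.525 -0.049  0.12 ] end [ 0.551 -0.127  0.09 ]
```

View pics/d2.png

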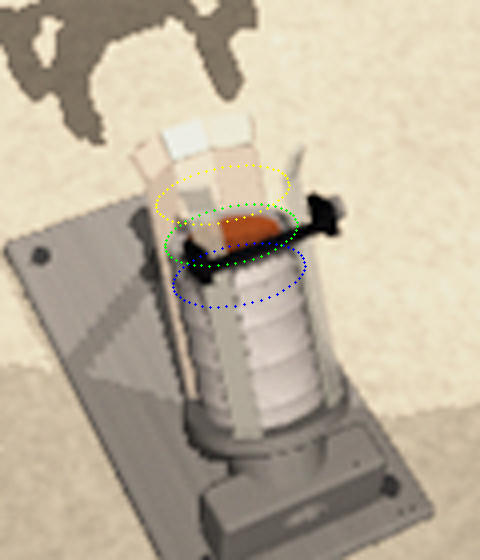

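The stack is at the 64 mm ring. The bar, fitted at about 73 mm, is still above it, so the third capsule is needed.

Request:
{"fn": "step_arm", "kwargs": {
  "linear": [
    [-0.253, -0.651, 0.094],
    [-0.253, -0.651, 0.094],
    [-0.253, -0.651, 0.094],
    [-0.253, -0.651, 0.094],
    [-0.253, -0.651, 0.094],
    [-0.253, -0.651, 0.094],
    [-0.253, -0.651, 0.094],
    [-0.253, -0.651, 0.094],
    [-0.253, -0.651, 0.094],
    [-0.253, -0.651, 0.094],
    [-0.253, -0.651, 0.094],
    [-0.253, -0.651, 0.094]
  ],
  "rotation": [
    [0.26, -0.499, -0.959],
    [0.26, -0.499, -0.959],
    [0.26, -0.499, -0.959],
    [0.26, -0.499, -0.959],
    [0.26, -0.499, -0.959],
    [0.26, -0.499, -0.959],
    [0.26, -0.499, -0.959],
    [0.26, -0.499, -0.959],
    [0.26, -0.499, -0.959],
    [0.26, -0.499, -0.959],
    [0.26, -0.499, -0.959],
    [0.26, -0.499, -0.959]
  ],
  "grip": [0.8, 0.8, 0.8, 0.8, 0.8, 0.8, 0.8, 0.8, 0.8, 0.8, 0.8, 0.8]
}}

```text
t: 22.7
eef_pos: [0.4971, 0.0311, 0.1468]
orientation: [-0.002, 0.05, 0.999, -0.0]
force: [0.4, -0.9, 0.3]
finger_gap: 0.801
grip_force: 0.0
```

Request:
{"fn": "step_arm", "kwargs": {
  "linear": [
    [-0.418, -0.943, 0.375],
    [-0.418, -0.943, 0.375],
    [-0.418, -0.943, 0.375],
    [-0.418, -0.943, 0.375],
    [-0.418, -0.943, 0.375],
    [-0.418, -0.943, 0.375],
    [-0.418, -0.943, 0.375],
    [-0.418, -0.943, 0.375],
    [0, 0, 0],
    [0, 0, 0]
  ],
  "rotation": [
    [0, 0, 0],
    [0, 0, 0],
    [0, 0, 0],
    [0, 0, 0],
    [0, 0, 0],
    [0, 0, 0],
    [0, 0, 0],
    [0, 0, 0],
    [0, 0, 0],
    [0, 0, 0]
  ],
  "grip": [0.8, 0.8, 0.8, 0.8, 0.8, 0.8, 0.8, 0.8, 0.8, 0.8]
}}

```text
t: 23.7
eef_pos: [0.5475, -0.1255, 0.0861]
orientation: [-0.003, 0.052, 0.999, 0.0]
force: [0.6, 0.6, 0.0]
finger_gap: 0.803
grip_force: 0.0
```

```bash
python3 -c "
from plan import *
steps(pod(1,.009))
im=optics.capture('side')[:,:,::-1].copy();hsv=cv2.cvtColor(im,cv2.COLOR_BGR2HSV);m=cv2.inRange(hsv,(3,130,90),(16,255,255))
k,l,st,ce=cv2.connectedComponentsWithStats(m)
for i in range(1,k):
    if 20<st[i,4]<600 and 200<ce[i][1]<330: print(ce[i].round(1),st[i,4],onz('side',(ce[i]+.5)/[640,480],.020)[:2].round(4))
g=im.max(2)[355:385,345:388];q=np.argwhere(g<55)[:,::-1]+[345,355];print('bar',q.min(0),q.max(0))
g=cv2.imread('pics/side0.png').max(2)[355:385,345:388];q=np.argwhere(g<55)[:,::-1]+[345,355];print('bar0',q.min(0),q.max(0))
"
```

```text
now [ 0.5475 -0.1255  0.0861] grip 0.8029040069633773 F [0.5721 0.6157 0.0265] t 23.7
4 rows lin [-0.046 -0.016  0.964] rot [ 0.    -0.022  0.001] mid [ 0.549 -0.126  0.048] end [ 0.551 -0.127  0.009]
[354.3 239.6] 40 [ 0.5339 -0.2384]
[344.9 267. ] 113 [ 0.5512 -0.1272]
bar [345 359] [383 380]
bar0 [346 359] [383 380]
```

Request:
{"fn": "step_arm", "kwargs": {
  "linear": [
    [-0.16, -0.07, 0.77],
    [0, 0, 0.77],
    [0, 0, 0.77],
    [0, 0, 0.77],
    [0, 0, 0.77],
    [0, 0, 0],
    [0, 0, 0],
    [0, 0, 0],
    [0, 0, 0],
    [0, 0, 0],
    [0, 0, 0]
  ],
  "rotation": [
    [0, -0.08, 0],
    [0, 0, 0],
    [0, 0, 0],
    [0, 0, 0],
    [0, 0, 0],
    [0, 0, 0],
    [0, 0, 0],
    [0, 0, 0],
    [0, 0, 0],
    [0, 0, 0],
    [0, 0, 0]
  ],
  "grip": [0.8, 0.8, 0.8, 0.8, 0.8, 0.8, 0.5, 0.4, 0.4, 0.4, 0.4]
}}

```text
t: 24.85
eef_pos: [0.5515, -0.1272, 0.0102]
orientation: [0.001, 0.052, 0.999, -0.0]
force: [-0.9, 0.9, 6.1]
finger_gap: 0.568
grip_force: 26.3
```

```bash
python3 -c "
from plan import *
o=status.observe();print(o['grip_force'],o['orientation'])
steps(pod(1,.14),tube(.15,.0),tube(.12,.001,-.0005))"
```

```text
26.27927452325821 [ 0.001   0.0516  0.9987 -0.0003]
now [ 0.5515 -0.1272  0.0102] grip 0.5683123020050886 F [-0.8632  0.881   6.0864] t 24.85
7 rows lin [ 0.005 -0.    -0.927] rot [-0.001  0.004  0.003] mid [ 0.551 -0.127  0.066] end [ 0.551 -0.127  0.14 ]
14 rows lin [0.647 0.978 0.054] rot [-0.22   0.432  0.822] mid [0.506 0.029 0.147] end [0.539 0.185 0.18 ]
2 rows lin [0.025 0.013 0.75 ] rot [0. 0. 0.] mid [0.535 0.192 0.167] end [0.531 0.199 0.154]
```

Request:
{"fn": "step_arm", "kwargs": {
  "linear": [
    [0, 0, -0.927],
    [0, 0, -0.927],
    [0, 0, -0.927],
    [0, 0, -0.927],
    [0, 0, -0.927],
    [0, 0, -0.927],
    [0, 0, -0.927],
    [0.647, 0.978, 0.054],
    [0.647, 0.978, 0.054],
    [0.647, 0.978, 0.054],
    [0.647, 0.978, 0.054],
    [0.647, 0.978, 0.054]
  ],
  "rotation": [
    [0, 0, 0],
    [0, 0, 0],
    [0, 0, 0],
    [0, 0, 0],
    [0, 0, 0],
    [0, 0, 0],
    [0, 0, 0],
    [-0.22, 0.432, 0.822],
    [-0.22, 0.432, 0.822],
    [-0.22, 0.432, 0.822],
    [-0.22, 0.432, 0.822],
    [-0.22, 0.432, 0.822]
  ],
  "grip": [0.4, 0.4, 0.4, 0.4, 0.4, 0.4, 0.4, 0.4, 0.4, 0.4, 0.4, 0.4]
}}

```text
t: 26.05
eef_pos: [0.5101, -0.0166, 0.141]
orientation: [-0.084, 0.215, 0.972, 0.048]
force: [1.0, 0.7, 0.2]
finger_gap: 0.567
grip_force: 25.9
```

Request:
{"fn": "step_arm", "kwargs": {
  "linear": [
    [0.647, 0.978, 0.054],
    [0.647, 0.978, 0.054],
    [0.647, 0.978, 0.054],
    [0.647, 0.978, 0.054],
    [0.647, 0.978, 0.054],
    [0.647, 0.978, 0.054],
    [0.647, 0.978, 0.054],
    [0.647, 0.978, 0.054],
    [0.647, 0.978, 0.054],
    [0, 0, 0],
    [0, 0, 0]
  ],
  "rotation": [
    [-0.22, 0.432, 0.822],
    [-0.22, 0.432, 0.822],
    [-0.22, 0.432, 0.822],
    [-0.22, 0.432, 0.822],
    [-0.22, 0.432, 0.822],
    [-0.22, 0.432, 0.822],
    [-0.22, 0.432, 0.822],
    [-0.22, 0.432, 0.822],
    [-0.22, 0.432, 0.822],
    [0, 0, 0],
    [0, 0, 0]
  ],
  "grip": [0.4, 0.4, 0.4, 0.4, 0.4, 0.4, 0.4, 0.4, 0.4, 0.4, 0.4]
}}

```text
t: 27.15
eef_pos: [0.538, 0.1843, 0.1783]
orientation: [-0.224, 0.482, 0.837, 0.128]
force: [0.3, -0.5, -1.0]
finger_gap: 0.566
grip_force: 25.9
```

```bash
python3 chk.py .12
```

```text
now [0.538  0.1843 0.1783] grip 0.5660333506528588 F [ 0.2721 -0.4942 -0.9553] t 27.15
2 rows lin [0.044 0.035 0.715] rot [-0.015  0.01   0.013] mid [0.535 0.191 0.166] end [0.531 0.199 0.154]
[-0.0007  0.0008  0.1486] [-0.9661  0.0114 -0.5453]
```

Request:
{"fn": "step_arm", "kwargs": {
  "linear": [
    [0.044, 0.035, 0.715],
    [0.044, 0.035, 0.715],
    [0, 0, 0.35],
    [0, 0, 0.3],
    [0, 0, 0.3],
    [0, 0, 0.3],
    [0, 0, 0.3],
    [0, 0, 0]
  ],
  "rotation": [
    [-0.015, 0.01, 0.013],
    [-0.015, 0.01, 0.013],
    [0, 0, 0],
    [0, 0, 0],
    [0, 0, 0],
    [0, 0, 0],
    [0, 0, 0],
    [0, 0, 0]
  ],
  "grip": [0.4, 0.4, 0.4, 0.4, 0.4, 0.4, 0.4, 0.4]
}}

```text
t: 27.95
eef_pos: [0.5233, 0.2128, 0.1275]
orientation: [-0.225, 0.483, 0.836, 0.13]
force: [-0.4, 0.5, 0.8]
finger_gap: 0.567
grip_force: 26.3
```

```bash
python3 chk.py .077
```

```text
now [0.5233 0.2128 0.1275] grip 0.5668115976124962 F [-0.4211  0.5249  0.7551] t 27.95
1 rows lin [-0.033 -0.009  0.576] rot [ 0.004 -0.016 -0.017] mid [0.523 0.213 0.127] end [0.521 0.217 0.117]
[ 0.0016 -0.0007  0.0885] [0.9536 0.1022 0.3214]
```

Request:
{"fn": "step_arm", "kwargs": {
  "linear": [
    [0, 0, 0.3],
    [0, 0, 0.25],
    [0, 0, 0],
    [0, 0, 0],
    [0, 0, 0],
    [0, 0, 0],
    [0, 0, 0],
    [0, 0, -0.5],
    [0, 0, -0.9],
    [0, 0, -0.9],
    [0, 0, -0.9],
    [0, 0, -0.9]
  ],
  "rotation": [
    [0, 0, 0],
    [0, 0, 0],
    [0, 0, 0],
    [0, 0, 0],
    [0, 0, 0],
    [0, 0, 0],
    [0, 0, 0],
    [0, 0, 0],
    [0, 0, 0],
    [0, 0, 0],
    [0, 0, 0],
    [0, 0, 0]
  ],
  "grip": [0.4, 0.4, 0.4, 0.65, 0.72, 0.75, 0.75, 0.75, 0.75, 0.75, 0.75, 0.75]
}}

```text
t: 29.15
eef_pos: [0.5422, 0.1811, 0.1909]
orientation: [-0.224, 0.484, 0.836, 0.13]
force: [0.0, -0.7, -0.9]
finger_gap: 0.75
grip_force: 0.0
```

Request:
{"fn": "step_arm", "kwargs": {
  "linear": [
    [0, 0, -0.9],
    [0, 0, -0.9],
    [0, 0, -0.9],
    [0, 0, -0.9],
    [0, 0, 0],
    [0, 0, 0]
  ],
  "rotation": [
    [0, 0, 0],
    [0, 0, 0],
    [0, 0, 0],
    [0, 0, 0],
    [0, 0, 0],
    [0, 0, 0]
  ],
  "grip": [0.75, 0.75, 0.75, 0.75, 0.75, 0.75]
}}

```text
t: 29.75
eef_pos: [0.5598, 0.1503, 0.2521]
orientation: [-0.224, 0.484, 0.836, 0.13]
force: [0.4, 0.0, -0.8]
finger_gap: 0.75
grip_force: 0.0
```

```bash
python3 shot.py d3; python3 -c "
from plan import *
im=optics.capture('side')[:,:,::-1].copy()
g=im.max(2)[355:385,345:388];q=np.argwhere(g<55)[:,::-1]+[345,355];print('bar',q.min(0),q.max(0))
im=cv2.imread('pics/d3.png');s=cv2.resize(optics.capture('side')[180:300,270:420,::-1],(400,320));H=np.zeros((560,800,3),np.uint8);H[:,:400]=im[:,:400];H[:320,400:]=s;cv2.imwrite('pics/fin.png',H)"
```

```text
[ 0.0012 -0.001   0.2327] [-0.559  -0.3773 -0.5961] 29.75
bar [345 359] [383 380]
```

View pics/fin.png

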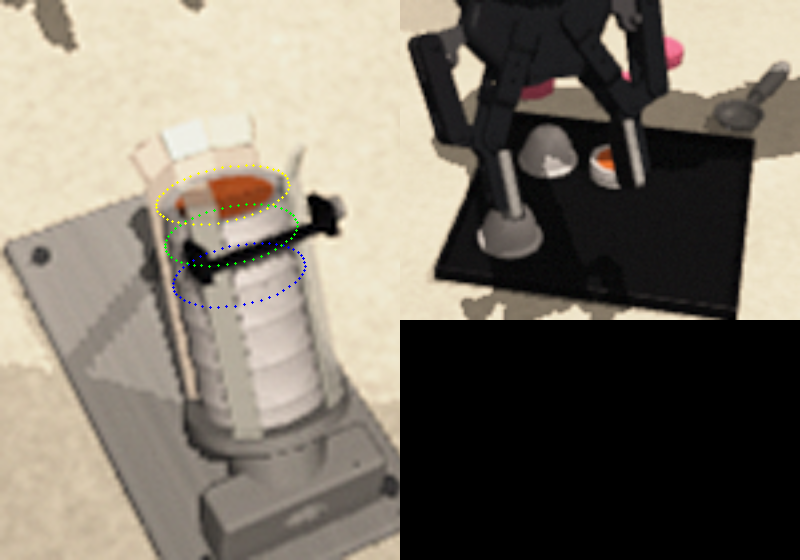

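The top capsule's lid lies on the 80 mm ring, and the stack is flush. The clip has not moved (same pixel bounds), and both domes and the spare capsule are still on the tray. The gripper is clear, so I'm handing in.

```bash
python3 -c "
from cell import job
print(job.finish_job())"
```

```text
the job is handed in; nothing more can be done
None
```

I added three flat capsules, bringing the stack to about 80 mm against a clip measured at about 73 mm. The clip did not move, the spare flat capsule and both domes are still on the tray, and the job was handed in at about 30 s.

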